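# Stand the blue funnel mouth-down to drain

### The arm

A 6-joint arm with a two-finger parallel gripper is mounted at the origin on the work surface. World frame = base frame: x ahead of the robot, y to its left, z up, the work surface at z = 0. Lengths are in m, angles in rad, forces in N, time in s.
With the tool pointing down it reaches from about 0.25 to 0.725 m from the base axis. Payload 9.7 kg.
Tool frame: the origin (TCP) lies at the very end of the fingers, on their centre line; the grasp point (between the pads) lies 19 mm behind it; z points along the fingers, y is the line along which they close (so a half turn about z gives the same grasp; the last joint's range is limited). The gripper opens to 85 mm and grips with 20 to 120 N. Pads are 22 mm wide; open, the fingers measure 114 mm over their backs; the gripper's body (76 mm by 85 mm) begins 54 mm behind the grasp point. The pads swing forward as they close: fully open they stand 13 mm farther back than shut.
Start: joints at [-1.13, 0.087, 0.176, 1.66, 0, 1.571], TCP at [0.235, -0.497, 0.231] pointing down, gripper open.
Joint ranges: [-3.13, 3.13], [-0.85, 1.81], [-1.15, 1.24], [-2.2, 2.28], [-1.44, 1.52], [-3.14, 3.14]. Speed limits (rad/s): [2.22, 2.22, 2.57, 3.14, 3.14, 3.14].

### API

Orientations are given as [roll, pitch, yaw] about the fixed x, y, z axes, in that order (R = Rz(yaw) Ry(pitch) Rx(roll)).
In Python, from bench import bot, snapshot gives the robot as it stands. The module is installed in compiled form; this text tells all that it offers. Calls block until the motion is done:
- bot.reach(position, orientation): joint-space move of the TCP to a pose.
- bot.move_linear(position, vel=0.15, rot=None, force_limit=None): straight line of the TCP; rot=None keeps the orientation; vel is the mean speed in m/s. With force_limit (N) it stops when the force on the tool has changed by that much, and returns True; else False.
- bot.move_joints(angles): joint-space move.
- bot.ungrasp() and bot.close(force=None): open the fingers fully, or close them until they stop; force is the grip in N (None keeps the last).
- bot.dwell(seconds).
- bot.inverse_kinematics(position, orientation): joint angles nearest the present ones, or None.
- bot.observe(): the state.
- snapshot(name): name is "scene" or "top" or "wrist"; returns a dict with "color" (400x640x3 uint8, blue, green, red), "depth" (400x640 float32, m along the optical axis (not along the pixel's ray), 0 where there is no reading), "K" (3x3 intrinsics, pixels), "cam_to_world" (4x4, takes a point from camera to world coordinates). Camera axes: x right, y up, looking along -z (the intrinsics and any distortion apply to the point x, -y, -z); pixel columns grow to the right and rows downward; lengths in m; the calibration is good to about 2 mm. A picture is of the moment at which its call begins.
A pose or a line that the arm cannot do raises bot.MotionError and nothing moves.
- bot.finish_job(): hands the job in; it is judged then, once.
The state is a dict: "clock": time; "q": joint angles; "joint_velocities": joint speeds; "tau": joint torques, N m; "eef_pos": TCP position; "ee_rot": TCP orientation; "wrist_force": force on the tool from outside, world axes, zero at the start; "torque": the same for the moment, N m; "width": opening from 0.0 (shut) to 1.0 (fully open); "gripper_force": force on a finger pad.
Only numpy, scipy, OpenCV 4.12 (cv2) and the standard library are available. Lean on these libraries where they do the work, as an engineer would, in place of code of your own. Each camera call takes 0.05 s, during which the arm holds its last target. There are 200 camera calls.

### The job

Take the blue funnel that lies on its side on its small plywood rest, turn it over and stand it upside down, wide mouth flat on the round black rubber pad with the spout pointing straight up, in the middle of the pad. Set it down rather than letting it fall, let go of it, and leave the red funnel lying where it is.

Things in the scene. Friction and masses are not known exactly. Their poses are not given: they have to be found in the camera images.
- blue_funnel_mid (a point): Blue plastic funnel, 60 g, 90 mm long: a straight round collar 52 mm across and 56 mm long up to the open mouth, then a 16 mm cone and an 18 mm spout 20 mm across. Point on its axis inside the collar, 40 mm from the mouth's edge, good to grip across; z axis from spout to mouth. It starts lying level, mouth to the left (world +y, within 25 degrees), axis 43 mm above the table.
- rest_blue: Fixed plywood rest under the blue funnel's collar: 44 mm wide (narrower than the collar, so its sides are free for fingers), 52 mm long, 20 mm high; origin at the centre of its underside, x axis along the funnel towards its mouth.
- pad_top (a point): Centre of the top face of the round black rubber drip pad, fixed to the table, 120 mm in diameter and 6 mm thick; z axis up. Standing upside down on it, the funnel has its mid point 40 mm above this.
- red_funnel_mid (a point): The red funnel, of the same shape and size as the blue one, lying the same way in a plywood rest of its own: leave it alone. Point and z axis as for the blue one.
Mind the look-alikes: they are no part of the job. Several things look just like the part that bears pad_top: the one meant starts farthest to the robot's right.

How it is judged:
At the end, for the whole second after the job is handed in: The blue funnel stands at rest upside down on the black pad, mouth flat on it (axis within 10 degrees of vertical, mid point 34 to 46 mm above the pad), its axis within 20 mm of the pad's centre, released; the red funnel lies within 30 mm of where it was (angle between blue_funnel_mid's own z axis and vertical above 2.967 rad and horizontal distance between blue_funnel_mid and pad_top below 0.02 m and z of blue_funnel_mid in the frame of pad_top between 0.034 and 0.046 m and linear speed of blue_funnel below 0.02 m/s and distance of red_funnel_mid from where it was at the start of the episode below 0.03 m); the robot touches nothing.
It fails at once if the blue funnel is dropped: in the air, touching nothing, with its mid point more than 80 mm above the table (height (world z) of blue_funnel_mid above 0.08 m and contact force between blue_funnel and anything else below 0.02 N).
It fails at once if the red funnel is moved by more than 30 mm (distance of red_funnel_mid from where it was at the start of the episode above 0.03 m).
It also fails if it takes over 38 s, if anything falls off the work surface, if the arm or the gripper's body presses on something with over 40 N, if the wrist force passes 120 N, or if a joint passes its speed limit or range.

## Working session

There is one attempt and no reset: what is moved stays moved. The work goes in short steps, each a Python script; the robot and the scene stay as the last script left them, time stands still between calls to the robot, and variables do not carry over. Pictures are saved under pics/ and viewed, at most 10 in all, crops included, and the job is handed in when it is done.

```bash
mkdir -p pics; cat > h.py <<'E'
import numpy as np, cv2
from bench import bot, snapshot
def cloud(s):
    K,T,d=s["K"],s["cam_to_world"],s["depth"]
    v,u=np.indices(d.shape)
    P=np.stack([(u-K[0,2])/K[0,0]*d,-(v-K[1,2])/K[1,1]*d,-d],-1)
    return P@T[:3,:3].T+T[:3,3]
E
python3 - <<'E'
from h import *
print(bot.observe())
for n in("scene","top"):
    s=snapshot(n); cv2.imwrite(f"pics/{n}.png",s["color"]); np.savez(f"pics/{n}.npz",**s)
    print(n,s["K"].tolist(),s["cam_to_world"].round(3).tolist(),(s["depth"]>0).mean())
E
```

```text
{'clock': 0.0, 'q': array([-1.12997921e+00,  8.74797822e-02,  1.75104637e-01,  1.65980319e+00,
       -1.23063993e-05,  1.57079765e+00]), 'joint_velocities': array([-0.00028711, -0.00043519, -0.00051772, -0.00029232,  0.00081387,
        0.00125395]), 'tau': array([ 1.10652963e-03, -5.20389211e+01,  4.64800107e+01,  1.63824070e-02,
       -8.62715228e-05,  1.01679910e-05]), 'eef_pos': array([ 0.23456786, -0.49720669,  0.2305571 ]), 'ee_rot': array([-3.14021065e+00,  1.23082189e-05,  4.40815804e-01]), 'wrist_force': array([0.56474423, 0.11258508, 0.44670907]), 'torque': array([0.04040148, 0.08331764, 0.00983523]), 'gripper_force': 0.0, 'width': 0.9965566634791109}
scene [[417.89731737122736, 0.0, 319.5257489825374], [0.0, 417.89731737122736, 197.48403964654403], [0.0, 0.0, 1.0]] [[-0.673, -0.401, 0.622, 1.16], [0.74, -0.366, 0.564, 0.677], [0.001, 0.84, 0.543, 0.61], [0.0, 0.0, 0.0, 1.0]] 0.9961015625
top [[445.9777244995654, 0.0, 331.6735003064463], [0.0, 445.9777244995654, 201.80854374233536], [0.0, 0.0, 1.0]] [[-0.005, 0.987, -0.164, 0.327], [-1.0, -0.002, 0.018, 0.087], [0.018, 0.164, 0.986, 1.158], [0.0, 0.0, 0.0, 1.0]] 0.9959453125
```

View pics/top.png

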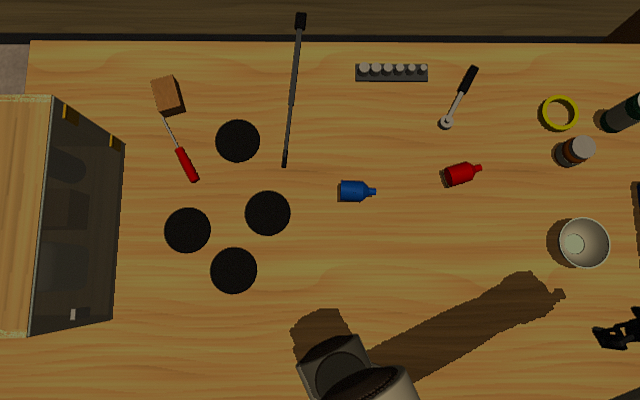

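View pics/scene.png

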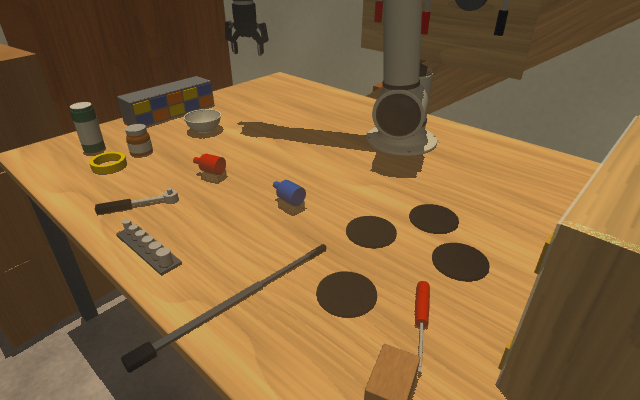

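The top view shows blue at (355,191) with the spout right (world −y), red at (460,174), and four pads. The rightmost pad is at (268,213). The scene view shows blue at (290,192) and the pads at (371,231), (434,218), (461,261) and (347,294). Next I measure these from both views.

```bash
python3 - <<'E'
from h import *
for n in("top","scene"):
    s=dict(np.load(f"pics/{n}.npz")); P=cloud(s); hsv=cv2.cvtColor(s["color"],cv2.COLOR_BGR2HSV)
    g=s["color"].max(2)
    def comps(m,lab,lo,hi):
        k,L,st,c=cv2.connectedComponentsWithStats(m.astype(np.uint8))
        for i in range(1,k):
            if lo<st[i,4]<hi:
                Q=P[(L==i)&(s["depth"]>0)]
                xy=(Q[:,:2].min(0)+Q[:,:2].max(0))/2
                w=np.cov(Q[:,:2].T); e=np.linalg.eigh(w)[1][:,1]
                print(n,lab,c[i].round(),st[i,4],"med",np.median(Q,0).round(4),"mid",xy.round(4),"ext",np.ptp(Q,axis=0).round(3),"ztop",np.percentile(Q[:,2],98).round(4),"axis",e.round(3))
    comps((hsv[...,0]>95)&(hsv[...,0]<130)&(hsv[...,1]>120)&(P[...,2]>0.01)&(P[...,2]<.1),"blue",200,5000)
    comps(((hsv[...,0]<8)|(hsv[...,0]>172))&(hsv[...,1]>170)&(P[...,2]>0.02)&(P[...,2]<.1),"red",200,5000)
    comps((g<(45 if n=="top" else 62))&(P[...,2]<0.02)&(P[...,2]>-.01),"dark",900,4000)
# blue cylinder detail: points of both views
Q=[]
for n in("top","scene"):
    s=dict(np.load(f"pics/{n}.npz")); P=cloud(s); hsv=cv2.cvtColor(s["color"],cv2.COLOR_BGR2HSV)
    m=(hsv[...,0]>95)&(hsv[...,0]<130)&(hsv[...,1]>120)&(P[...,2]>0.022)&(P[...,2]<.09)&(abs(P[...,0]-.33)<.15)&(abs(P[...,1]-.05)<.15)
    Q.append(P[m]); print(n,m.sum())
from scipy.optimize import least_squares
for R in(Q[0],Q[1],np.vstack(Q)):
    m0=R.mean(0)
    def f(p,R):
        a=np.array([np.sin(p[2]),np.cos(p[2]),0]);d=R-[p[0],m0[1],p[1]]
        return np.linalg.norm(np.cross(d,a),axis=1)-.026
    S=R[R[:,1]>R[:,1].min()+.045]
    r=least_squares(f,[m0[0],.043,0],args=(S,),loss="soft_l1",f_scale=.001)
    a=np.array([np.sin(r.x[2]),np.cos(r.x[2]),0]);t=(R-[r.x[0],m0[1],r.x[1]])@a
    print(r.x,"y0",m0[1],np.percentile(t,[0,1,99,100]).round(4),np.abs(r.fun).mean())
    mid=np.array([r.x[0],m0[1],r.x[1]])+a*(np.percentile(t,99.7)-.04); print("mid",mid)
E
```

```text
top blue [355. 191.] 551 med [0.5364 0.0107 0.0636] mid [0.5386 0.0013] ext [0.047 0.089 0.061] ztop 0.071 axis [-0.002  1.   ]
top red [186. 164.] 290 med [0.6144 0.4437 0.0248] mid [0.616  0.4453] ext [0.091 0.06  0.01 ] ztop 0.0297 axis [-0.878 -0.479]
top red [461. 173.] 558 med [ 0.5836 -0.2589  0.0631] mid [ 0.5823 -0.2717] ext [0.059 0.091 0.054] ztop 0.0713 axis [-0.263  0.965]
top dark [237. 141.] 1475 med [0.6832 0.3169 0.0067] mid [0.684  0.3174] ext [0.117 0.117 0.015] ztop 0.0113 axis [-0.862 -0.507]
top dark [267. 213.] 1582 med [0.4886 0.2336 0.0067] mid [0.4892 0.2333] ext [0.116 0.117 0.018] ztop 0.011 axis [-0.956 -0.293]
top dark [187. 230.] 1648 med [0.4445 0.4391 0.0067] mid [0.4453 0.4401] ext [0.114 0.118 0.015] ztop 0.011 axis [0.021 1.   ]
top dark [233. 270.] 1696 med [0.342  0.3171 0.0066] mid [0.3414 0.318 ] ext [0.113 0.118 0.015] ztop 0.0111 axis [-0.127  0.992]
scene red [207. 160.] 220 med [ 0.602  -0.2569  0.0619] mid [ 0.5944 -0.2717] ext [0.043 0.094 0.027] ztop 0.0695 axis [-0.194  0.981]
scene red [423. 300.] 422 med [0.6219 0.4482 0.0242] mid [0.6184 0.4469] ext [0.092 0.06  0.008] ztop 0.0275 axis [-0.873 -0.488]
scene dark [469. 262.] 984 med [0.4365 0.4583 0.006 ] mid [0.4478 0.449 ] ext [0.121 0.102 0.01 ] ztop 0.0082 axis [-0.832 -0.555]
top 0
scene 0<stdin>:24: RuntimeWarning: Mean of empty slice.
  ret = um.true_divide(
Traceback (most recent call last):
ValueError: zero-size array to reduction operation minimum which has no identity
```

```bash
python3 - <<'E'
from h import *
from scipy.optimize import least_squares
from scipy.spatial.transform import Rotation as Ro
Q=[]
for n in("top","scene"):
    s=dict(np.load(f"pics/{n}.npz")); P=cloud(s); hsv=cv2.cvtColor(s["color"],cv2.COLOR_BGR2HSV)
    m=(hsv[...,0]>95)&(hsv[...,0]<150)&(hsv[...,1]>70)&(P[...,2]>0.024)&(P[...,2]<.09)&(abs(P[...,0]-.54)<.08)&(abs(P[...,1])<.1)
    Q.append(P[m]); print(n,m.sum())
for R in(Q[0],Q[1],np.vstack(Q)):
    y0=.02
    def f(p,R):
        a=np.array([np.sin(p[2]),np.cos(p[2]),0]);d=R-[p[0],y0,p[1]]
        return np.linalg.norm(np.cross(d,a),axis=1)-.026
    S=R[(R[:,1]>-.005)&(R[:,1]<.04)]
    r=least_squares(f,[.538,.043,0],args=(S,),loss="soft_l1",f_scale=.001)
    a=np.array([np.sin(r.x[2]),np.cos(r.x[2]),0]);t=(R-[r.x[0],y0,r.x[1]])@a
    print(r.x,np.percentile(t,[0,1,99,100]).round(4),np.abs(r.fun).mean(),"mid",np.array([r.x[0],y0,r.x[1]])+a*(np.percentile(t,99.5)-.04))
# reachability: tilt at grasp, azimuth at place
def rot(d,y): d=d/np.linalg.norm(d); return np.stack([np.cross(y,d),y,d],1)
g=np.array([.538,.006,.043]); p=np.array([.489,.2335,.046])
for tilt in(0,15,30,40,50):
    s,c=np.sin(np.radians(tilt)),np.cos(np.radians(tilt))
    out=[]
    for sg in(1,-1):
        R=rot(np.array([0,s,-c]),np.array([sg,0,0.])); rpy=Ro.from_matrix(R).as_euler("xyz")
        q=[bot.inverse_kinematics(g+R[:,2]*.019+[0,0,h],rpy) for h in(0,.1)]
        out.append((sg,[None if x is None else np.round(x,2).tolist() for x in q]))
    print("G",tilt,out)
    for az in range(-180,180,30):
        h=np.array([np.cos(np.radians(az)),np.sin(np.radians(az)),0]); n=np.cross([0,0,1],h)
        for sg in(1,-1):
            R=rot(h*c+np.array([0,0,-s]),n*sg); rpy=Ro.from_matrix(R).as_euler("xyz")
            q=[bot.inverse_kinematics(p+R[:,2]*.019+[0,0,hh],rpy) for hh in(0,.1)]
            if all(x is not None for x in q): print("  P",az,sg,np.round(q[0],2).tolist(),np.round(q[1],2).tolist())
E
```

```text
top 556
scene 239
[0.5422921  0.04293945 0.05122912] [-0.0639 -0.0621  0.0241  0.025 ] 0.0012677105336142069 mid [0.5414924  0.0044034  0.04293945]
[0.54281578 0.04214095 0.02339991] [-0.0659 -0.0611  0.0248  0.027 ] 0.0010097394287721616 mid [0.54246819 0.00514842 0.04214095]
[0.54227226 0.04269326 0.04356175] [-0.0658 -0.062   0.0246  0.0273] 0.0012100297616842706 mid [0.54161398 0.00489807 0.04269326]
G 0 [(1, [[0.01, 0.08, -0.23, 1.26, 0.0, 1.58], [0.01, 0.04, -0.08, 1.45, 0.0, 1.58]]), (-1, [[0.01, 0.08, -0.23, 1.26, 0.0, -1.56], [0.01, 0.04, -0.08, 1.45, 0.0, -1.56]])]
G 15 [(1, [[-0.12, 0.1, -0.23, 1.27, 0.26, 1.45], [-0.12, 0.06, -0.07, 1.46, 0.26, 1.45]]), (-1, [[-0.12, 0.1, -0.23, 1.27, 0.26, -1.69], [-0.12, 0.06, -0.07, 1.46, 0.26, -1.69]])]
  P -60 1 [0.9, 0.68, 0.03, 1.86, -1.11, 2.56] [0.9, 0.56, 0.07, 2.02, -1.11, 2.56]
  P -60 -1 [0.9, 0.68, 0.03, 1.86, -1.11, -0.58] [0.9, 0.56, 0.07, 2.02, -1.11, -0.58]
  P -30 1 [0.94, -0.01, -0.78, 0.42, -1.29, 1.16] [0.94, -0.18, -0.7, 0.66, -1.29, 1.16]
  P -30 -1 [0.94, -0.01, -0.78, 0.42, -1.29, -1.98] [0.94, -0.18, -0.7, 0.66,
[... 5549 characters left out ...]
 0.5, 2.44] [0.21, -0.43, -0.63, 0.86, 0.5, 2.44]
  P 90 1 [0.13, -0.02, -0.46, 1.03, 0.69, -1.41] [0.13, -0.08, -0.32, 1.23, 0.69, -1.41]
  P 90 -1 [0.13, -0.02, -0.46, 1.03, 0.69, 1.74] [0.13, -0.08, -0.32, 1.23, 0.69, 1.74]
  P 120 1 [0.15, 0.32, -0.08, 1.46, 0.64, -2.05] [0.15, 0.26, 0.04, 1.65, 0.64, -2.05]
  P 120 -1 [0.15, 0.32, -0.08, 1.46, 0.64, 1.09] [0.15, 0.26, 0.04, 1.65, 0.64, 1.09]
  P 150 1 [0.23, 0.58, 0.23, 1.78, 0.45, -2.52] [0.23, 0.53, 0.36, 1.95, 0.45, -2.52]
  P 150 -1 [0.23, 0.58, 0.23, 1.78, 0.45, 0.62] [0.23, 0.53, 0.36, 1.95, 0.45, 0.62]<sys>:0: UserWarning: Gimbal lock detected. Setting third angle to zero since it is not possible to uniquely determine all angles.
```

Both views agree within 1 mm: blue mid is at (0.5415, 0.005, 0.0427) with yaw about 0.045, and the axis height matches the 43 mm given. The pad centre is (0.489, 0.2335, 0.0065). I'll grasp with the tool tilted 35° towards the mouth, so the final pose clears the table.

```bash
cat >> h.py <<'E'
from scipy.spatial.transform import Rotation as Ro
def rot(d,y): d=d/np.linalg.norm(d); return np.stack([np.cross(y,d),y,d],1)
S,C=np.sin(np.radians(35)),np.cos(np.radians(35))
B=np.array([.5415,.005,.0427]); YAW=.045
ax=np.array([np.sin(YAW),np.cos(YAW),0])
RG=rot(S*ax-[0,0,C],np.array([ax[1],-ax[0],0])); 
PAD=np.array([.489,.2335,.0065])
def RP(az):
    h=np.array([np.cos(np.radians(az)),np.sin(np.radians(az)),0])
    return rot(h*C-np.array([0,0,S]),np.cross([0,0,1],h))
e=lambda R:Ro.from_matrix(R).as_euler("xyz")
def tcp(p,R,b=0): return np.asarray(p)+R[:,2]*(.019-b)
E
python3 - <<'E'
from h import *
bot.reach(tcp(B,RG,.15),e(RG))
s=snapshot("wrist"); cv2.imwrite("pics/w1.png",s["color"])
P=cloud(s); hsv=cv2.cvtColor(s["color"],cv2.COLOR_BGR2HSV)
m=(hsv[...,0]>95)&(hsv[...,0]<150)&(hsv[...,1]>70)&(P[...,2]>.024)&(P[...,2]<.09)&(np.linalg.norm(P[...,:2]-B[:2],axis=-1)<.08)
Q=P[m]; t=(Q-B)@ax; l=(Q-B)@np.cross(ax,[0,0,1]); k=t>0
print(m.sum(),"t",np.percentile(t,[.5,99.5]),"lat",np.percentile(l[k],[1,99]),"ztop",np.percentile(Q[:,2],99)); o=bot.observe(); print(o["clock"],o["eef_pos"],tcp(B,RG,.15))
E
```

```text
4556 t [-0.04983565  0.03797677] lat [-0.02389536  0.02439735] ztop 0.06959604367386354
2.0417 [ 0.53810013 -0.07095799  0.15032645] [ 0.53811991 -0.07006245  0.15000892]
```

View pics/w1.png

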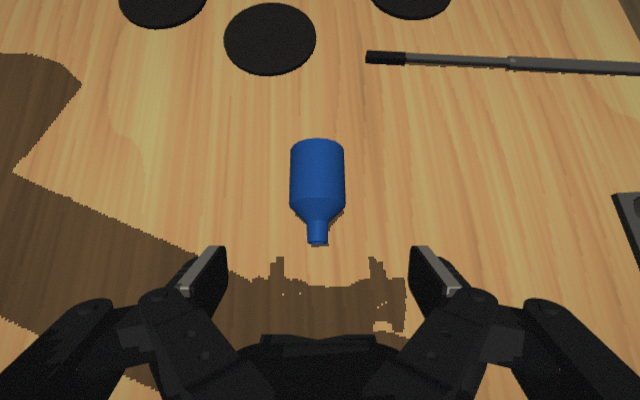

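The wrist view shows the funnel's mouth at (317,140) and spout at (317,245), centred between the fingers. The offsets are within 1 mm, so I grasp and lift a little.

```bash
python3 - <<'E'
from h import *
print(bot.move_linear(tcp(B,RG),vel=.08,force_limit=15))
bot.close(50); o=bot.observe(); print(o["clock"],o["eef_pos"],tcp(B,RG),o["width"],o["gripper_force"],o["wrist_force"])
bot.move_linear(tcp(B+[0,0,.03],RG),vel=.08)
s=snapshot("wrist"); cv2.imwrite("pics/w2.png",s["color"]);o=bot.observe(); print(o["clock"],o["width"],o["gripper_force"])
E
```

```text
False
4.4917 [0.54160814 0.01577925 0.02756097] [0.54199024 0.01588692 0.02713611] 0.6004220665634201 50.98054647445679 [-4.16775116 -1.82578627  5.34057123]
5.0667 0.6013767556362302 51.974550783634186
```

View pics/w2.png

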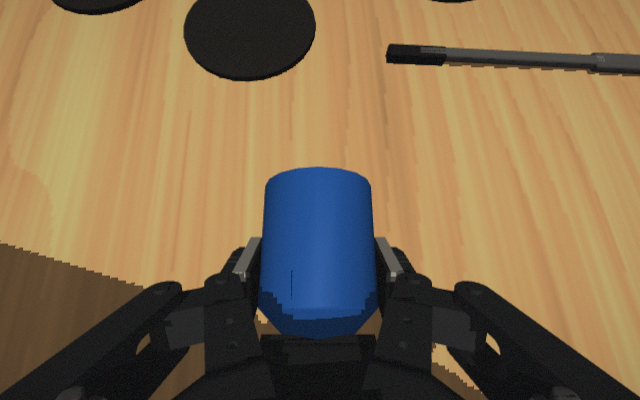

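The funnel is held squarely: collar at columns 262–377, pads at row ~260. Next I lift it, turn it over above the pad and check.

```bash
python3 - <<'E'
from h import *
bot.move_linear(tcp(B+[0,0,.17],RG),vel=.15)
R=RP(-60)
bot.reach(tcp(PAD+[0,0,.04+.08],R),e(R))
o=bot.observe(); print(o["clock"],o["width"],o["gripper_force"],o["eef_pos"],tcp(PAD+[0,0,.12],R),o["q"])
V=[]
for n in("top","scene"):
    s=snapshot(n);P=cloud(s); hsv=cv2.cvtColor(s["color"],cv2.COLOR_BGR2HSV)
    m=(hsv[...,0]>95)&(hsv[...,0]<150)&(hsv[...,1]>70)&(P[...,2]>.06)&(np.linalg.norm(P[...,:2]-PAD[:2],axis=-1)<.08)
    Q=P[m]
    for lo,hi in((.08,.1),(.1,.12),(.12,.14),(.16,.185)):
        k=(Q[:,2]>lo)&(Q[:,2]<hi)
        if k.sum()>5: print(n,lo,k.sum(),Q[k].mean(0).round(4),Q[k,:2].min(0).round(4),Q[k,:2].max(0).round(4))
    u,v=np.where(m)[1].mean(),np.where(m)[0].mean(); u,v=int(u),int(v)
    c=s["color"][max(0,v-75):v+75,max(0,u-75):u+75]; V.append(cv2.resize(c,(390,390),interpolation=cv2.INTER_CUBIC))
cv2.imwrite("pics/v3.png",np.hstack(V))
E
```

```text
7.55 0.5999832908170533 52.07425743341446 [0.49689647 0.21925451 0.1154121 ] [0.49678194 0.22002128 0.11560205] [ 0.83628109  0.30971996 -0.05031936  1.62648866 -0.89200228  2.08582431]
top 0.1 17 [0.4808 0.2184 0.1094] [0.4654 0.2071] [0.499  0.2459]
top 0.12 33 [0.4902 0.228  0.1342] [0.465  0.2072] [0.5228 0.2709]
top 0.16 69 [0.4858 0.244  0.1713] [0.4144 0.2217] [0.5242 0.3034]
scene 0.16 15 [0.4917 0.2323 0.1761] [0.4827 0.2229] [0.499  0.2412]
```

View pics/v3.png

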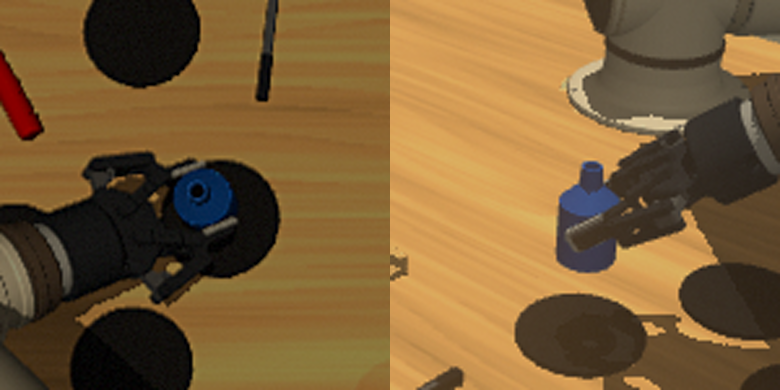

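The spout is up and the axis vertical: spout top at (0.491, 0.232, 0.176) in both views. Now I set it down with a force stop.

```bash
python3 - <<'E'
from h import *
R=RP(-60)
bot.move_linear(tcp(PAD+[0,0,.052],R),vel=.08)
print(bot.move_linear(tcp(PAD+[0,0,.034],R),vel=.015,force_limit=4))
o=bot.observe(); print(o["clock"],"mid z",(o["eef_pos"]-R[:,2]*.019),o["wrist_force"])
s=snapshot("scene"); cv2.imwrite("pics/s4.png",cv2.resize(s["color"][140:290,280:480],(800,600),interpolation=cv2.INTER_CUBIC))
E
```

```text
True
9.475 mid z [0.48902448 0.23346295 0.04594028] [-0.2881165   1.91016312  4.52762321]
```

View pics/s4.png

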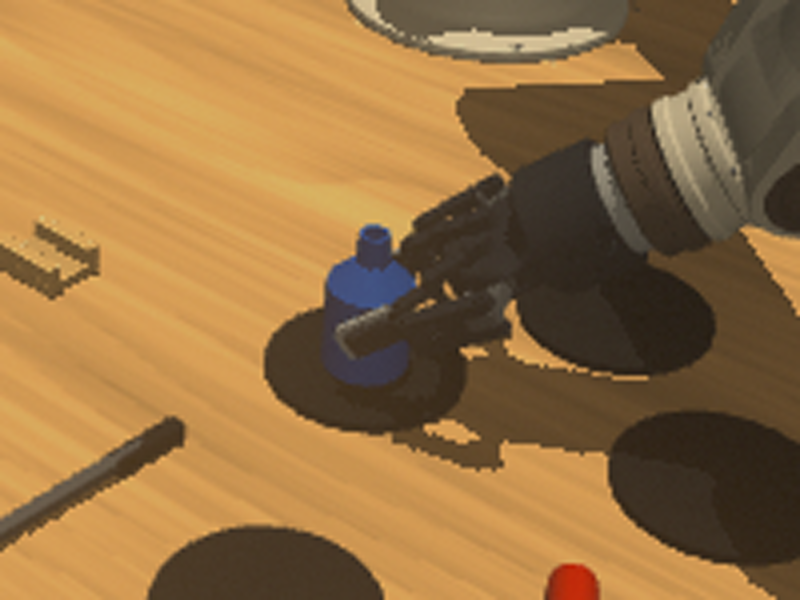

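The funnel stands at the middle of the pad: base at (368,380), pad centred at about (365,368) in the crop. The contact height of 0.0459 is as expected, so I release and back off.

```bash
python3 - <<'E'
from h import *
R=RP(-60)
bot.ungrasp(); bot.dwell(.3)
bot.move_linear(bot.observe()["eef_pos"]-R[:,2]*.13,vel=.1)
V=[]
for n in("top","scene"):
    s=snapshot(n);P=cloud(s); hsv=cv2.cvtColor(s["color"],cv2.COLOR_BGR2HSV)
    m=(hsv[...,0]>95)&(hsv[...,0]<150)&(hsv[...,1]>70)&(P[...,2]>.01)&(np.linalg.norm(P[...,:2]-PAD[:2],axis=-1)<.08)
    Q=P[m]; k=Q[:,2]>.085; print(n,m.sum(),"zmax",Q[:,2].max(),"spout",Q[k].mean(0).round(4),Q[:,:2].min(0),Q[:,:2].max(0))
    v,u=[int(a.mean()) for a in np.where(m)]
    V.append(cv2.resize(s["color"][v-75:v+75,u-75:u+75],(390,390),interpolation=cv2.INTER_CUBIC))
cv2.imwrite("pics/v5.png",np.hstack(V)); print(bot.observe()["clock"])
E
```

```text
top 384 zmax 0.09869736933011763 spout [0.4885 0.2336 0.0943] [0.43323057 0.20814136] [0.51322894 0.26606398]
scene 204 zmax 0.09710165828819284 spout [0.4928 0.2366 0.0962] [0.47427498 0.21318992] [0.51604398 0.25852197]
11.8167
```

View pics/v5.png

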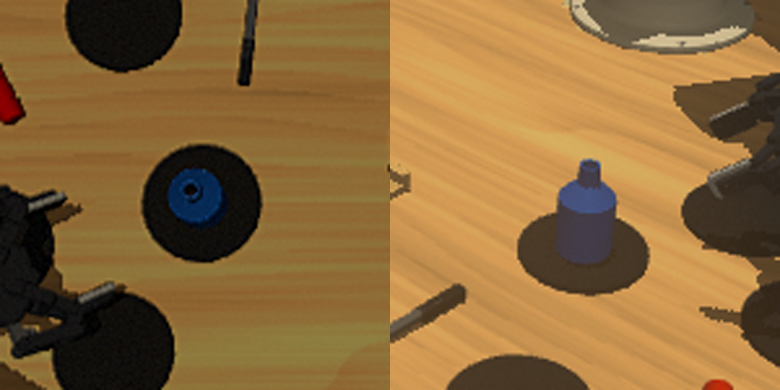

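The funnel stands upright and centred, spout at (190,190) left and (590,168) right. Its top is at about 97 mm as it should be, and the gripper is clear.

```bash
python3 -c "
from h import *
print(bot.finish_job())"
```

```text
the job is handed in; nothing more can be done
None
```

The blue funnel stands upside down in the middle of the correct black pad, set down and released with the gripper clear. The red funnel was not touched, and I handed the job in at about 12 s on the robot's clock (38 s allowed); the hand-in call returned no verdict.

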